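Sweep the worn heel tips off the trimming board into the scrap tray

TASK

On the shoemaker's bench, sweep the three worn black heel tips across the wooden trimming board and over its open edge into the orange scrap tray, pushing them with the closed fingertips and never picking one up. Leave the polish tin where it stands on the board, leave the other things on the bench where they are, and finish clear of everything.

Things in the scene. Friction and masses are not known exactly. Their poses are not given: they have to be found in the camera images.
- board: fixed pale wooden trimming board with orange scrap tray joined on, one piece. Origin on the bench top, z up. Board: x -160 to +160 mm, y -160 to +100 mm, top surface 50 mm above the bench. A lip 10 mm wide, 8 mm high stands on it along the back (y -160) and both sides (x -160, +160). The edge at y +100 has no lip; the tray lies below and beyond it: sweep along the board's +y.
- edge (a point): middle of the board's open edge, on the board's top surface (board frame 0, +100, 50 mm); same axes as the board
- tray (a point): middle of the orange tray's inner floor (board frame 0, +167.5, 5 mm); axes as the board's. Inside: 310 mm along x (+-155), board y +100 to +235 mm. Walls 5 mm thick; side walls reach 45 mm, far wall 65 mm above the bench.
- tip_a: worn black rubber heel tip, loose, D-shaped, 40 x 40 x 12 mm, 20 to 45 g, flat on the board at the start. Origin on its underside at the centre of its rounded half (radius 20 mm, towards its +y); straight edge 20 mm away on its -y side; z through its thickness.
- tip_b: worn black rubber heel tip, loose, D-shaped, 40 x 40 x 12 mm, 20 to 45 g, flat on the board at the start. Origin on its underside at the centre of its rounded half (radius 20 mm, towards its +y); straight edge 20 mm away on its -y side; z through its thickness. It lies alone, turned any way.
- tip_c: worn black rubber heel tip, loose, D-shaped, 40 x 40 x 12 mm, 20 to 45 g, flat on the board at the start. Origin on its underside at the centre of its rounded half (radius 20 mm, towards its +y); straight edge 20 mm away on its -y side; z through its thickness. It lies about 65 mm ahead of tip_a (nearer the tray), turned any way, so one sweep behind tip_a can drive both.
- tin: closed round polish tin, blue with a brass lid, 62 mm across, 25 mm high, 90 g, standing loose on the board beside the tips, 55 mm or more to the side of each, mostly 80 (between centres); origin under its centre. Must stay.
- spool: wooden spool of white thread, 44 mm across, 52 mm high, standing on the bench just behind the board's back lip; origin under its centre. Bystander.
- jar: amber glass jar with black lid, 64 mm across, 85 mm high, on the bench to the left; origin under its centre. Bystander.
- hammer: hammer lying on the bench to the right; origin under its middle. Bystander.
- brush: shoe brush, 150 x 50 x 42 mm, black bristles down, on the bench to the left; origin under its centre. Bystander.
There are look-alikes about, which are no part of the job. What is shaped like the tip_c but purple is not meant.

How it is judged:
By the outcome, as a careful person would: the job done as asked, in the order asked, and still so for the second after the job is handed in, with the robot touching nothing.
It also fails if it takes over 64 s, if anything falls off the work surface, if the arm or the gripper's body presses on something with over 40 N, if the wrist force passes 120 N, or if a joint passes its speed limit or range.

ROBOT

A 6-joint arm with a two-finger parallel gripper is mounted at the origin on the work surface. World frame = base frame: x ahead of the robot, y to its left, z up, the work surface at z = 0. Lengths are in mm, angles in rad, forces in N, time in s.
With the tool pointing down it reaches from about 325 to 775 mm from the base axis. Payload 5.5 kg.
Tool frame: the origin (TCP) lies at the very end of the fingers, on their centre line; the grasp point (between the pads) lies 19 mm behind it; z points along the fingers, y is the direction in which the jaws open and shut (so a half turn about z gives the same grasp; the last joint's range is limited). The gripper opens to 85 mm and grips with 20 to 120 N. Pads are 22 mm wide; open, the fingers measure 114 mm over their backs; the gripper's body (76 mm by 85 mm) begins 54 mm behind the grasp point. The pads swing forward as they close: fully open they stand 13 mm farther back than shut.
Start: joints at [-1.344, 0.091, 1.231, -0, 1.82, -0.057], TCP at [168.003, -576.014, 231.275] pointing down, gripper open.
Joint ranges: [-2.87, 2.87], [-0.86, 2.18], [0.17, 2.46], [-1.51, 4.65], [0.06, 2.69], [-2.65, 2.65]. Speed limits (rad/s): [2.57, 2.57, 3.01, 3.14, 3.14, 3.14].

INTERFACE

Orientations are given as a unit quaternion [w, x, y, z].
In Python, from bench import bot gives the robot as it stands.
- The arm moves only by the tool arm_command, never from a script. Its argument "steps" is a list that holds one entry, the list of rows, each a list of 5 numbers: the shift along the world's x, y, z in mm, then the turn about the world's z in degrees, then the finger opening in mm, from 0 to 85.4. A call has 1 to 8 rows; each row shifts and turns the commanded pose from where the row before left it; what a row does not reach is not made up. A row lasts 1/12 s, in which the tool goes at most 41.7 mm and 7.16 degrees, less where a joint would pass 70% of its speed; a pose out of reach is approached as far as the arm can. A call is refused whole if a number of a shift passes 41.7 or a number of a turn 7.16, either way. A call with a gripper value outside its range is refused whole. The fingers move at their own pace and stop on an object; "squeeze" is the grip in N (left out, the last holds). Time passes only in rows, so rows that do not move let the fingers close. It gives the time, the measured TCP pose, the force and the opening at its end, in the units of the state.
- bot.read_state(): the state, without advancing time (a new reading comes with each control period).
- bot.grab_frame(name): name is "side" or "top" or "wrist"; returns the picture (480x640x3 uint8, blue, green, red); there is no depth.
- bot.camera_model(name): a dict with "fx", "fy", "cx", "cy" (pixels), "world_from_camera" (4x4, takes a point from camera to world coordinates); the wrist camera has in their place "T_tool_cam" (4x4, takes a point from camera to tool coordinates, whose origin is the TCP and whose axes are the flange's). Camera axes: x right, y down, z forward; pixel columns grow to the right and rows downward; lengths in mm; the calibration is good to about 2 mm. A picture is of the moment at which its call begins: read the wrist's pose just before it. camera_model takes no time and is no camera call.
- bot.sign_off(): hands the job in, once; it reports no verdict.
The state is a dict: "t": time; "qpos": joint angles; "dq": joint speeds; "joint_efforts": joint torques, N m; "ee_pos": TCP position; "eef_rot": TCP orientation; "force": force on the tool from outside, world axes, zero at the start; "moment": the same for the moment, N m; "opening": finger opening in mm.
Only numpy, scipy, OpenCV 4.12 (cv2) and the standard library are available. Lean on these libraries where they do the work, as an engineer would, in place of code of your own. Each camera call takes 0.05 s, during which the arm holds its last target.

## Working session

There is one attempt and no reset: what is moved stays moved. The work goes in short steps, Python scripts to look and compute and a tool call to move; the robot and the scene stay as the last step left them, time stands still between calls to the robot, and variables do not carry over. Pictures are saved under pics/ and viewed, and the job is handed in when it is done.

Besides the shell and the picture viewer there is one more tool, called after "Call:" by a JSON object that holds its "op" and its "data", one argument or row to a line. arm_command: Moves the arm, as the interface text tells. Its arguments: {"type":"object","properties":{"steps":{"type":"array"},"squeeze":{"type":"number"}},"required":["steps"]}

```bash
mkdir -p pics; ls
python3 - <<'E'
from bench import bot
import cv2
for n in ("top","side"):
    cv2.imwrite(f"pics/{n}0.png",bot.grab_frame(n))
    m=bot.camera_model(n);print(n,m)
s=bot.read_state();print(s['t'],s['ee_pos'],s['eef_rot'],s['opening'])
E
```

```text
pics
top {'fx': 494.9928498884065, 'fy': 494.9928498884065, 'cx': 316.8647782937788, 'cy': 238.62112978700645, 'world_from_camera': array([[-1.11506254e-03, -9.98588945e-01,  5.30930785e-02,
         4.60781319e+02],
       [-9.99873078e-01,  1.95715420e-03,  1.58113178e-02,
        -5.42755805e+01],
       [-1.58929185e-02, -5.30687092e-02, -9.98464385e-01,
         1.21165096e+03],
       [ 0.00000000e+00,  0.00000000e+00,  0.00000000e+00,
         1.00000000e+00]])}
side {'fx': 582.3260229758009, 'fy': 582.3260229758009, 'cx': 318.8442016330669, 'cy': 242.155234710606, 'world_from_camera': array([[-9.04573252e-01, -2.59172556e-01,  3.38491977e-01,
         4.24418810e+01],
       [-4.26317349e-01,  5.48305088e-01, -7.19454688e-01,
         1.01816849e+03],
       [ 8.66037436e-04, -7.95104469e-01, -6.06471873e-01,
         9.24342023e+02],
       [ 0.00000000e+00,  0.00000000e+00,  0.00000000e+00,
         1.00000000e+00]])}
0.1 [ 167.9291254  -575.75723049  230.2397391 ] [-8.92232574e-04  9.89952531e-01  1.41397251e-01 -8.72214858e-05] 85.48462331660717
```

View pics/top0.png

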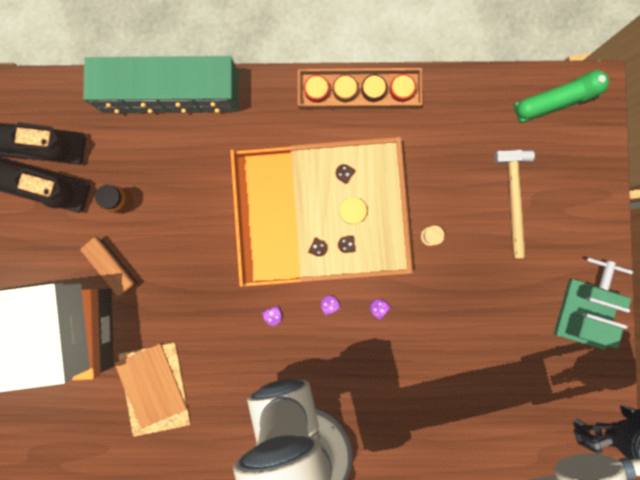

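View pics/side0.png

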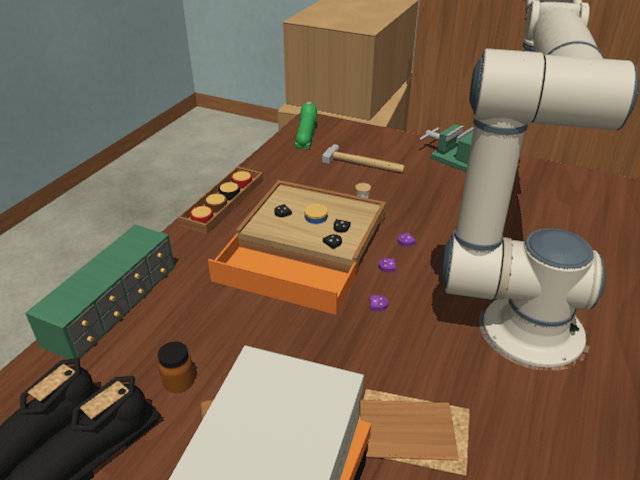

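The top view shows the tray to the left, towards world +y. There are three black tips on the board: (347,244) is tip_a, (318,247) ahead of it is tip_c, and (344,173) alone is tip_b. The tin is at (353,210). The purple look-alikes at (273,316), (330,305) and (380,309) lie on the bench off the board, so they are not meant. Next I'll measure and enlarge.

```bash
cat > h.py <<'E'
from bench import bot
import cv2, numpy as np
def ray(n,px,z):
    m=bot.camera_model(n);T=np.array(m['world_from_camera'])
    d=T[:3,:3]@np.array([(px[0]-m['cx'])/m['fx'],(px[1]-m['cy'])/m['fy'],1]);o=T[:3,3]
    return o+d*(z-o[2])/d[2]
def proj(n,p):
    m=bot.camera_model(n);T=np.linalg.inv(np.array(m['world_from_camera']));c=T[:3,:3]@p+T[:3,3]
    return np.array([m['fx']*c[0]/c[2]+m['cx'],m['fy']*c[1]/c[2]+m['cy']])
E
python3 - <<'E'
from h import *
im=cv2.imread('pics/top0.png')
hsv=cv2.cvtColor(im,cv2.COLOR_BGR2HSV)
roi=np.zeros(im.shape[:2],np.uint8);roi[145:272,297:400]=255
m=((hsv[...,2]<95)&(roi>0)).astype(np.uint8)*255
m=cv2.morphologyEx(m,cv2.MORPH_CLOSE,np.ones((5,5)))
cs,_=cv2.findContours(m,cv2.RETR_EXTERNAL,cv2.CHAIN_APPROX_NONE)
for c in cs:
    if cv2.contourArea(c)<60: continue
    M=cv2.moments(c);u=(M['m10']/M['m00'],M['m01']/M['m00'])
    P=np.array([ray('top',p[0],58)[:2] for p in c])
    print('tip',u,cv2.contourArea(c),ray('top',u,58).round(1),P.min(0).round(),P.max(0).round())
m=((hsv[...,0]>18)&(hsv[...,0]<28)&(hsv[...,1]>150)&(hsv[...,2]>180)&(roi>0)).astype(np.uint8)
n,l,st,ce=cv2.connectedComponentsWithStats(m)
for i in range(1,n):
    if st[i,4]>100: print('tin',st[i],ce[i],ray('top',ce[i],75).round(1))
# lip outer corners approx
cv2.imwrite('pics/crop0.png',cv2.resize(im[125:330,220:430],None,fx=2.8,fy=2.8,interpolation=cv2.INTER_CUBIC))
E
```

```text
(no output)
```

View pics/crop0.png

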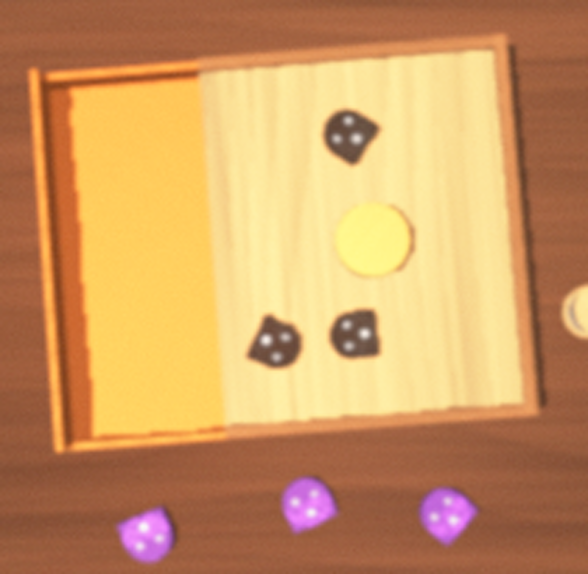

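The crop confirms three black D-tips on the board, with tip_c at crop (275,342), tip_a at (355,333) and tip_b at (350,135). The purple ones are all off the board. My colour thresholds found nothing, so I'll check the pixel values.

Run:
```python
from h import *
im=cv2.imread('pics/top0.png')
hsv=cv2.cvtColor(im,cv2.COLOR_BGR2HSV)
for u,v in [(347,250),(342,240),(318,240),(340,170),(353,210),(375,240),(270,200),(317,152),(405,200)]: print((u,v),hsv[v,u])
g=cv2.GaussianBlur(im,(0,0),.5)
hsv=cv2.cvtColor(g,cv2.COLOR_BGR2HSV)
roi=np.zeros(im.shape[:2],np.uint8);roi[148:270,302:398]=255
print(np.percentile(hsv[...,2][roi>0],[0,1,5,10,50]))
m=((hsv[...,2]<140)&(roi>0)).astype(np.uint8)*255
m=cv2.morphologyEx(m,cv2.MORPH_CLOSE,cv2.getStructuringElement(cv2.MORPH_ELLIPSE,(5,5)))
cs,_=cv2.findContours(m,cv2.RETR_EXTERNAL,cv2.CHAIN_APPROX_NONE)
print(len(cs))
for c in cs:
    if cv2.contourArea(c)<60: continue
    M=cv2.moments(c);u=(M['m10']/M['m00'],M['m01']/M['m00'])
    P=np.array([ray('top',p[0],60)[:2] for p in c])
    print('tip',np.round(u,1),cv2.contourArea(c),ray('top',u,60).round(1),P.min(0).round(),P.max(0).round())
```

```text
(347, 250) [ 11  92 108]
(342, 240) [  9  43 159]
(318, 240) [ 12 111 120]
(340, 170) [ 10 106  99]
(353, 210) [ 28 115 255]
(375, 240) [ 23  99 252]
(270, 200) [ 21 160 255]
(317, 152) [ 22 105 250]
(405, 200) [ 13 152 201]
[ 99.   109.   155.55 245.   253.  ]
3
tip [318.3 247.5] 170.5 [501.4 -39.2  60. ] [484. -57.] [521. -20.]
tip [346.6 244.2] 180.0 [ 509.  -105.2   60. ] [ 493. -122.] [528. -88.]
tip [344.3 172.7] 184.0 [ 676.6 -100.4   60. ] [ 655. -121.] [695. -83.]
```

Run:
```python
from h import *
im=cv2.imread('pics/top0.png')
f=lambda a,b:(a/2.8+220,b/2.8+125)
for n,p,z in [('back -?',f(507,36),58),('back2',f(541,412),58),('edge1',f(200,74),50),('edge2',f(225,425),50),('far1',f(30,68),65),('far2',f(57,451),65),('tin',f(373,240),75)]:
    print(n,np.round(p,1),ray('top',p,z).round(1))
A=ray('top',f(507,36),58)[:2];B=ray('top',f(541,412),58)[:2]
d=A-B;print(np.linalg.norm(d))
ex=d/np.linalg.norm(d)  # points +world x
ey=np.array([-ex[1],ex[0]]);print('ex',ex,'ey',ey, np.degrees(np.arctan2(ex[1],ex[0])))
# board axes: sweep +y=ey, so x=ex (right-handed)
O=(A+B)/2+ey*160;print('O',O)
for nm,p in dict(a=(509,-105.2),c=(501.4,-39.2),b=(676.6,-100.4),tin=ray('top',f(373,240),75)[:2]).items():
    v=np.array(p)-O;print(nm,(v@ex).round(1),(v@ey).round(1))
```

```text
back -? [401.1 137.9] [ 759.2 -234.5   58. ]
back2 [413.2 272.1] [ 443.9 -259.4   58. ]
edge1 [291.4 151.4] [730.   24.3  50. ]
edge2 [300.4 276.8] [433.1   2.9  50. ]
far1 [230.7 149.3] [732.3 166.   65. ]
far2 [240.4 286.1] [412.1 141.1  65. ]
tin [353.2 210.7] [ 585.4 -120.1   75. ]
316.3307633978851
ex [0.99689917 0.07868953] ey [-0.07868953  0.99689917] 4.513243593868943
O [588.93674305 -87.40325866]
a -81.1 -11.5
c -83.5 54.9
b 86.4 -19.9
tin -6.1 -32.3
```

Board frame in world: origin about (589,-87), yaw about 4.5°. Tips in the board frame are a (-81,-11), c (-84,55), b (86,-20), and the tin is at (-6,-32). I'll go behind tip_a with the fingers closed and the jaw axis across the sweep.

Call:
{"op": "arm_command", "data": {
  "steps": [
    [[22,26,0,6.5,0],[22,26,0,6.5,0],[22,26,0,6.5,0],[22,26,0,6.5,0],[22,26,0,6.5,0],[22,26,0,6.5,0],[22,26,0,6.5,0],[22,26,0,6.5,0]]
  ],
  "squeeze": 40
}}

```text
t: 0.77
ee_pos: [344.7, -366.5, 230.8]
eef_rot: [-0.0, 0.826, 0.563, -0.0]
force: [0.2, 0.7, -0.0]
opening: -0.0
```

Call:
{"op": "arm_command", "data": {
  "steps": [
    [[22,26,0,6.5,0],[22,26,0,6.5,0],[22,26,0,6.5,0],[22,26,0,6.5,0],[22,26,0,0,0],[22,26,0,0,0],[22,26,0,0,0],[0,0,0,0,0]]
  ]
}}

```text
t: 1.43
ee_pos: [500.6, -181.4, 230.3]
eef_rot: [-0.001, 0.678, 0.735, 0.001]
force: [0.3, -0.5, -0.3]
opening: -0.1
```

Call:
{"op": "arm_command", "data": {
  "steps": [
    [[12,21,0,0,0],[0,0,-30,0,0],[0,0,-30,0,0],[0,0,-30,0,0],[0,0,0,0,0]]
  ]
}}

```text
t: 1.85
ee_pos: [506.6, -163.8, 133.4]
eef_rot: [-0.006, 0.68, 0.733, -0.002]
force: [-0.7, -0.3, -2.5]
opening: 0.0
```

Run:
```python
from h import *
s=bot.read_state();print(s['ee_pos'],s['eef_rot'],s['qpos'])
a=bot.grab_frame('wrist');b=bot.grab_frame('top')
cv2.imwrite('pics/w1.png',a);cv2.imwrite('pics/t1.png',b)
print(bot.camera_model('wrist'))
```

```text
[ 506.64484415 -163.83745881  133.37966323] [-0.00577847  0.68023992  0.73296306 -0.00232788] [-3.76568291e-01 -7.67396109e-02  1.57230703e+00 -1.42887629e-04
  1.65848399e+00 -4.51160422e-01]
{'fx': 364.07832759251477, 'fy': 364.07832759251477, 'cx': 328.1778981361252, 'cy': 242.30426234243018, 'T_tool_cam': array([[ 9.91325930e-04, -9.62245265e-01, -2.72182048e-01,
         6.90930499e+01],
       [ 9.99999324e-01,  1.11949361e-03, -3.15605555e-04,
        -1.57063063e-01],
       [ 6.08396015e-04, -2.72181551e-01,  9.62245724e-01,
        -1.43270506e+02],
       [ 0.00000000e+00,  0.00000000e+00,  0.00000000e+00,
         1.00000000e+00]])}
```

View pics/w1.png

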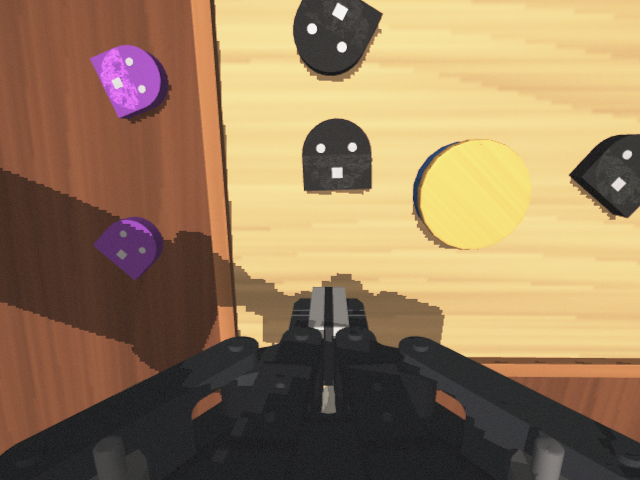

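The wrist view shows tip_a at (337,157) with its flat edge squarely facing the fingers, tip_c at (337,35), the tin at (472,194), tip_b at the right at about (615,175), and the purple ones off the board. I'll refine the positions from this view.

```bash
cat >> h.py <<'E'
from scipy.spatial.transform import Rotation as R
O=np.array([588.9,-87.4]);th=np.radians(4.5);ex=np.array([np.cos(th),np.sin(th)]);ey=np.array([-ex[1],ex[0]])
def tob(p): v=np.array(p[:2])-O;return np.round([v@ex,v@ey],1)
def wray(px,z,pos,q):
    m=bot.camera_model('wrist');T=np.eye(4);T[:3,:3]=R.from_quat([q[1],q[2],q[3],q[0]]).as_matrix();T[:3,3]=pos
    T=T@np.array(m['T_tool_cam'])
    d=T[:3,:3]@np.array([(px[0]-m['cx'])/m['fx'],(px[1]-m['cy'])/m['fy'],1]);o=T[:3,3]
    return o+d*(z-o[2])/d[2]
E
python3 - <<'E'
from h import *
pos=[506.64,-163.84,133.38];q=[-0.00577847,0.68023992,0.73296306,-0.00232788]
for n,p,z in [('a flat L',(304,190),62),('a flat R',(371,188),62),('a front',(338,119),62),('c rear',(333,74),62),('c left',(293,35),62),('c cornerR',(382,14),62),('tin',(474,194),75),('tin left',(418,194),75),('back lip in',(450,363),58),('lipL',(222,150),58),('lipL2',(236,340),58),('fingL',(311,288),133.4),('fingR',(347,288),133.4),('b left',(570,175),62)]:
    w=wray(p,z,pos,q);print(n,w.round(1),tob(w))
print('tcp',tob(pos))
E
```

```text
a flat L [ 488.3 -124.4   62. ] [-103.2  -29. ]
a flat R [ 527.5 -120.2   62. ] [-63.7 -27.9]
a front [505.  -83.3  62. ] [-83.3  10.7]
c rear [500.4 -60.4  62. ] [-86.1  33.9]
c left [477.8 -43.   62. ] [-107.3   53. ]
c cornerR [523.6 -29.8  62. ] [-60.6  62.5]
tin [ 583.1 -117.6   75. ] [ -8.1 -29.7]
tin left [ 552.3 -120.    75. ] [-39.  -29.6]
back lip in [ 594.6 -235.2   58. ] [  -5.9 -147.8]
lipL [ 438.8 -105.3   58. ] [-151.    -6.1]
lipL2 [ 448.  -229.6   58. ] [-151.6 -130.7]
fingL [ 498.6 -156.   133.4] [-95.4 -61.3]
fingR [ 513.8 -154.8  133.4] [-80.2 -61.3]
b left [ 641.4 -103.9   62. ] [ 51.  -20.6]
tcp [-88.  -69.8]
```

Call:
{"op": "arm_command", "data": {
  "steps": [
    [[4.5,0,0,0,0],[0,0,-25,0,0],[0,0,-25,0,0],[0,0,-15,0,0],[0,0,-8,0,0],[0,0,0,0,0]]
  ]
}}

```text
t: 2.45
ee_pos: [514.7, -165.2, 68.3]
eef_rot: [-0.0, 0.68, 0.733, -0.0]
force: [-0.1, 0.4, -0.4]
opening: 0.1
```

Call:
{"op": "arm_command", "data": {
  "steps": [
    [[-3.5,0,-6,0,0],[0,0,-4,0,0],[0,0,-3,0,0],[0,0,0,0,0]]
  ]
}}

```text
t: 2.78
ee_pos: [511.1, -165.1, 55.4]
eef_rot: [0.0, 0.68, 0.733, 0.0]
force: [0.1, 0.2, -1.3]
opening: 0.1
```

Call:
{"op": "arm_command", "data": {
  "steps": [
    [[-0.5,6,0,0,0],[-0.5,6,0,0,0],[-0.5,6,0,0,0],[-0.5,6,0,0,0],[-0.5,6,0,0,0],[-0.5,6,0,0,0],[-1.2,6,0,0,0],[-1.2,6,0,0,0]]
  ]
}}

```text
t: 3.45
ee_pos: [505.5, -116.3, 55.3]
eef_rot: [0.0, 0.68, 0.733, 0.0]
force: [0.9, -0.3, 0.1]
opening: 0.1
```

Call:
{"op": "arm_command", "data": {
  "steps": [
    [[-1.2,6,0,0,0],[-1.2,6,0,0,0],[-0.5,6,0,0,0],[-0.5,6,0,0,0],[-0.5,6,0,0,0],[-0.5,6,0,0,0]]
  ]
}}

```text
t: 3.95
ee_pos: [501.2, -80.4, 55.3]
eef_rot: [0.0, 0.68, 0.733, 0.0]
force: [-0.1, -1.7, 0.7]
opening: 0.2
```

Run:
```python
from h import *
s=bot.read_state();print(s['ee_pos'].round(1),tob(s['ee_pos']))
a=bot.grab_frame('wrist');cv2.imwrite('pics/w2.png',a)
```

```text
[501.2 -80.4  55.3] [-86.9  13.8]
```

View pics/w2.png

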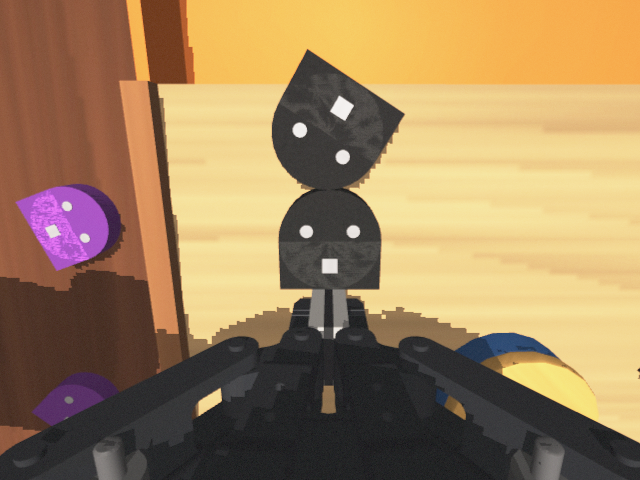

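Tip_a (330,240) and tip_c (335,125) are in line and touching, so I'll carry on straight.

Call:
{"op": "arm_command", "data": {
  "steps": [
    [[-0.5,6,0,0,0],[-0.5,6,0,0,0],[-0.5,6,0,0,0],[-0.5,6,0,0,0],[-0.5,6,0,0,0],[-0.5,6,0,0,0]]
  ]
}}

```text
t: 4.5
ee_pos: [498.1, -44.4, 55.2]
eef_rot: [-0.0, 0.68, 0.733, 0.0]
force: [-0.2, 0.4, 0.3]
opening: -0.2
```

Run:
```python
from h import *
s=bot.read_state();print(s['ee_pos'].round(1),tob(s['ee_pos']))
a=bot.grab_frame('wrist');cv2.imwrite('pics/w3.png',a)
```

```text
[498.1 -44.4  55.2] [-87.1  50. ]
```

View pics/w3.png

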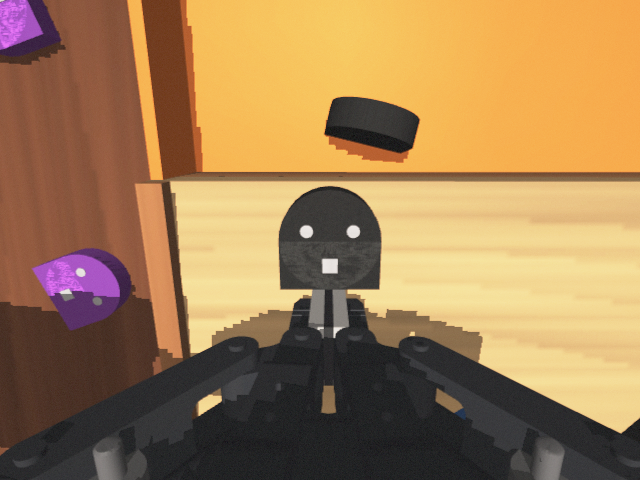

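Tip_c has gone over the edge and is in mid-fall at (372,125). Tip_a is still square on the fingers at (330,240).

Call:
{"op": "arm_command", "data": {
  "steps": [
    [[-0.5,6,0,0,0],[-0.5,6,0,0,0],[-0.5,6,0,0,0],[-0.5,6,0,0,0],[-0.5,6,0,0,0],[-0.5,6,0,0,0],[-0.5,6,0,0,0],[-0.5,6,0,0,0]]
  ]
}}

```text
t: 5.22
ee_pos: [494.1, 3.7, 55.3]
eef_rot: [-0.0, 0.68, 0.733, 0.0]
force: [-0.2, 0.5, 1.0]
opening: 0.0
```

Call:
{"op": "arm_command", "data": {
  "steps": [
    [[0,0,0,0,0],[0,0,20,0,0],[0,0,40,0,0],[0,0,20,0,0],[0,0,0,0,0]]
  ]
}}

```text
t: 5.63
ee_pos: [496.7, 2.8, 141.5]
eef_rot: [0.004, 0.68, 0.733, 0.003]
force: [0.5, 0.2, 0.6]
opening: 0.1
```

Run:
```python
from h import *
s=bot.read_state();print(s['ee_pos'].round(1),tob(s['ee_pos']))
a=bot.grab_frame('wrist');cv2.imwrite('pics/w4.png',a)
```

```text
[496.7   2.8 141.5] [-84.8  97.1]
```

View pics/w4.png

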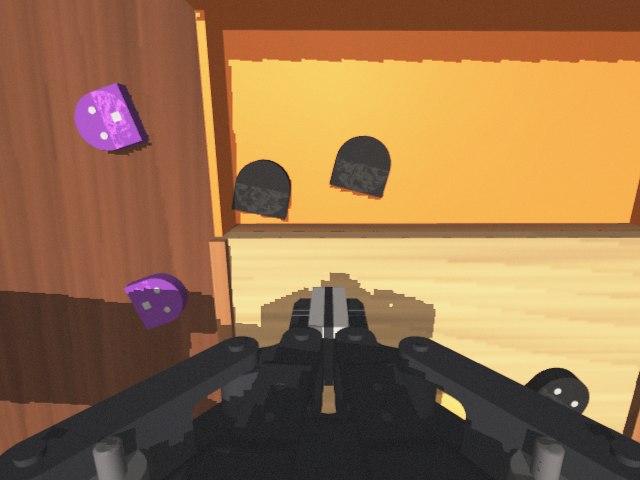

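Both tips lie in the tray, at (262,190) and (360,167). Now for tip_b.

Call:
{"op": "arm_command", "data": {
  "steps": [
    [[26,-22,0,0,0],[26,-22,0,0,0],[26,-22,0,0,0],[26,-22,0,0,0],[26,-22,0,0,0],[26,-22,0,0,0],[26,-22,0,0,0],[0,0,0,0,0]]
  ]
}}

```text
t: 6.35
ee_pos: [677.7, -155.1, 128.6]
eef_rot: [-0.002, 0.682, 0.732, -0.002]
force: [0.2, -0.0, -1.2]
opening: 0.0
```

Run:
```python
from h import *
s=bot.read_state();print(list(s['ee_pos']),tob(s['ee_pos']),list(s['eef_rot']))
a=bot.grab_frame('wrist');cv2.imwrite('pics/w5.png',a)
```

```text
[np.float64(677.7401631602027), np.float64(-155.10659518205227), np.float64(128.55249980043175)] [ 83.3 -74.5] [np.float64(-0.0024539191255302994), np.float64(0.6815761074619227), np.float64(0.7317400259213367), np.float64(-0.00212661294565667)]
```

View pics/w5.png

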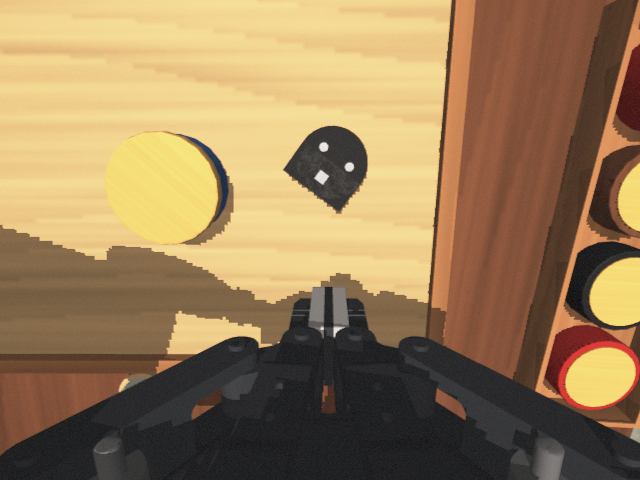

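Tip_b is at (329,165), with its flat edge running from (285,170) to (338,212), about 38° askew. I'll turn the fingers square to that flat, then push in an arc while turning back.

Run:
```python
from h import *
q0=[0,.68,.733,0]
for p in [(280,289),(380,289)]: print('front offset',tob(wray(p,62,[501.2,-80.4,55.3],np.array(q0)/np.linalg.norm(q0)))-tob([501.2,-80.4]))
pos=[677.74,-155.11,128.55];q=[-.00245,.68158,.73174,-.00213]
A,B=[wray(p,62,pos,q) for p in [(284,171),(338,213)]]
for n,w in [('A',A),('B',B),('front',wray((338,126),62,pos,q)),('right',wray((368,165),62,pos,q)),('tin r',wray((222,180),75,pos,q)),('lipR',wray((436,300),58,pos,q))]: print(n,w.round(1),tob(w))
d=(B-A)[:2];L=np.linalg.norm(d);d/=L;ang=np.degrees(np.arctan2(d[1],d[0]));n=np.array([-d[1],d[0]])
M=(A+B)[:2]/2
print('len',L,'flat dir world deg',ang,'turn',ang-4.5,'n',n)
for back in (13,35,45): t=M-n*back;print('tcp at',back,t.round(1),tob(t))
```

```text
front offset [-19.6  10.8]
front offset [20.8 10.7]
A [ 648.3 -105.3   62. ] [ 57.9 -22.5]
B [ 680.8 -127.2   62. ] [ 88.5 -46.9]
front [677.  -78.8  62. ] [88.5  1.7]
right [695.6 -98.5  62. ] [105.5 -19.4]
tin r [ 616.8 -111.3   75. ] [ 26. -26.]
lipR [ 747.7 -179.6   58. ] [ 151.1 -104.3]
len 39.2052749527618 flat dir world deg -33.98809560469327 turn -38.48809560469327 n [0.55902064 0.82915374]
tcp at 13 [ 657.3 -127. ] [ 65.1 -44.9]
tcp at 35 [ 645.  -145.3] [ 51.4 -62.1]
tcp at 45 [ 639.4 -153.5] [ 45.2 -69.9]
```

Call:
{"op": "arm_command", "data": {
  "steps": [
    [[-5,2.6,0,-6.4,0],[-5,2.6,0,-6.4,0],[-5,2.6,0,-6.4,0],[-5,2.6,0,-6.4,0],[-5,2.6,0,-6.4,0],[-4,2.6,0,-6.4,0],[0,0,-10,0,0],[0,0,0,0,0]]
  ]
}}

```text
t: 7.07
ee_pos: [645.9, -134.6, 122.7]
eef_rot: [-0.001, 0.883, 0.47, -0.001]
force: [-1.1, 0.1, -0.8]
opening: 0.2
```

Call:
{"op": "arm_command", "data": {
  "steps": [
    [[0,0,-15,0,0],[0,0,-15,0,0],[0,0,0,0,0]]
  ]
}}

```text
t: 7.32
ee_pos: [645.2, -134.8, 90.4]
eef_rot: [-0.002, 0.883, 0.47, -0.003]
force: [-0.7, -0.2, -0.9]
opening: -0.3
```

Call:
{"op": "arm_command", "data": {
  "steps": [
    [[3.5,-4.7,0,0,0],[0,0,-14,0,0],[0,0,-12,0,0],[0,0,-5,0,0],[0,0,0,0,0]]
  ]
}}

```text
t: 7.73
ee_pos: [649.5, -139.8, 61.4]
eef_rot: [-0.001, 0.883, 0.469, -0.002]
force: [-0.8, 0.5, 0.7]
opening: 0.1
```

Run:
```python
from h import *
s=bot.read_state();print(s['ee_pos'].round(1),tob(s['ee_pos']))
a=bot.grab_frame('wrist');cv2.imwrite('pics/w6.png',a)
```

```text
[ 649.5 -139.8   61.4] [ 56.3 -57. ]
```

View pics/w6.png

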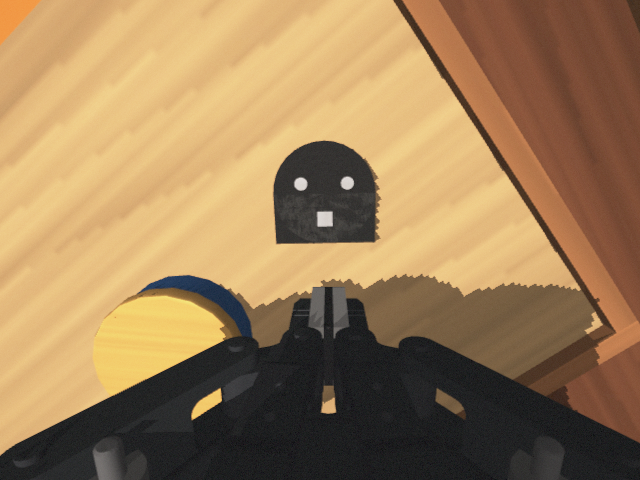

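Run:
```python
import numpy as np
n=lambda a:np.array([np.cos(np.radians(a)),np.sin(np.radians(a))])
p=0;a=56.1
for i in range(12):
    d=5*n(a+1.6)-29.3*(n(a+3.2)-n(a));a+=3.2;p=p+d;print(d.round(1),end=' ')
print(p)
```

```text
[4.1 3.4] [3.9 3.6] [3.7 3.8] [3.4 4. ] [3.2 4.2] [3.  4.3] [2.7 4.5] [2.5 4.6] [2.2 4.8] [1.9 4.9] [1.7 5. ] [1.4 5.1] [33.58484238 52.07304757]
```

Call:
{"op": "arm_command", "data": {
  "steps": [
    [[0,0,-6,0,0],[0,0,0,0,0],[2.8,4.1,0,0,0],[2.8,4.1,0,0,0],[2.8,4.1,0,0,0],[2.8,4.1,0,0,0],[1.1,1.7,0,0,0]]
  ]
}}

```text
t: 8.37
ee_pos: [663.6, -121.1, 58.6]
eef_rot: [0.0, 0.883, 0.469, 0.0]
force: [-0.2, -0.4, 0.2]
opening: -0.0
```

Call:
{"op": "arm_command", "data": {
  "steps": [
    [[0,0,-3,0,0],[4.1,3.4,0,3.2,0],[3.9,3.6,0,3.2,0],[3.7,3.8,0,3.2,0],[3.4,4.0,0,3.2,0],[3.2,4.2,0,3.2,0],[3.0,4.3,0,3.2,0]]
  ]
}}

```text
t: 8.95
ee_pos: [684.4, -98.7, 54.9]
eef_rot: [-0.0, 0.792, 0.61, -0.0]
force: [-0.0, -0.4, 0.0]
opening: -0.2
```

Run:
```python
from h import *
s=bot.read_state();print(s['ee_pos'].round(1),tob(s['ee_pos']))
a=bot.grab_frame('wrist');cv2.imwrite('pics/w7.png',a)
```

```text
[684.4 -98.7  54.9] [ 94.3 -18.7]
```

View pics/w7.png

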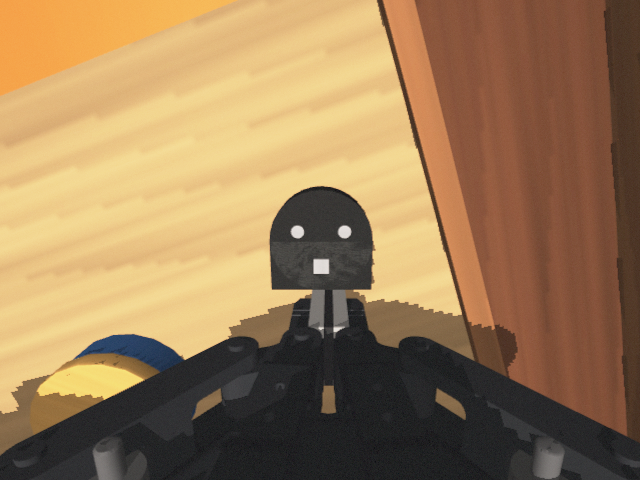

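Tip_b stays flush at (321,240), about 3 mm left of the fingers' middle. I'll finish the arc.

Call:
{"op": "arm_command", "data": {
  "steps": [
    [[2.4,4.5,0,3.2,0],[2.2,4.6,0,3.2,0],[1.9,4.8,0,3.2,0],[1.6,4.9,0,3.2,0],[1.4,5,0,3.2,0],[1.2,5.1,0,3.2,0],[-0.5,6,0,0,0],[-0.5,6,0,0,0]]
  ]
}}

```text
t: 9.67
ee_pos: [693.8, -57.7, 55.0]
eef_rot: [-0.0, 0.681, 0.732, -0.0]
force: [-0.0, -0.5, 0.2]
opening: 0.2
```

Run:
```python
from h import *
s=bot.read_state();print(s['ee_pos'].round(1),tob(s['ee_pos']),s['eef_rot'].round(3))
a=bot.grab_frame('wrist');cv2.imwrite('pics/w8.png',a)
```

```text
[693.8 -57.7  55. ] [106.9  21.4] [-0.     0.681  0.732 -0.   ]
```

View pics/w8.png

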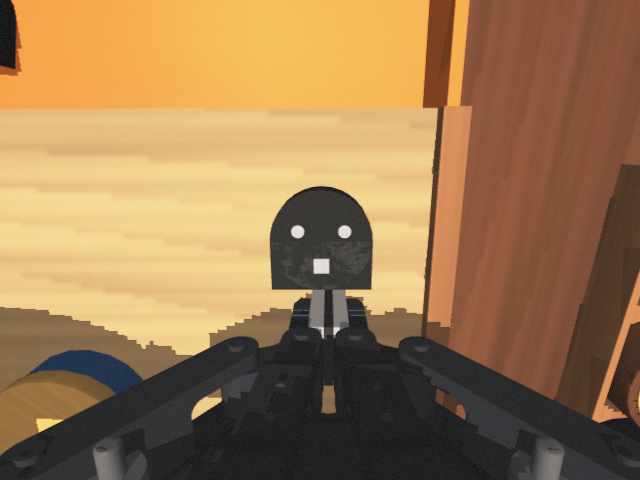

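Tip_b is square to the open edge and well inside the right lip. I'll push it straight over.

Call:
{"op": "arm_command", "data": {
  "steps": [
    [[-0.6,6,0,0,0],[-0.6,6,0,0,0],[-0.6,6,0,0,0],[-0.6,6,0,0,0],[-0.6,6,0,0,0],[-0.6,6,0,0,0],[-0.6,6,0,0,0],[-0.6,6,0,0,0]]
  ]
}}

```text
t: 10.38
ee_pos: [689.1, -9.2, 55.3]
eef_rot: [-0.0, 0.68, 0.733, -0.0]
force: [0.2, 0.2, 0.1]
opening: -0.3
```

Call:
{"op": "arm_command", "data": {
  "steps": [
    [[-0.6,6,0,0,0],[-0.6,6,0,0,0],[-0.6,6,0,0,0],[-0.6,6,0,0,0],[-0.6,6,0,0,0],[0,0,0,0,0],[0,0,0,0,0]]
  ]
}}

```text
t: 10.97
ee_pos: [686.2, 20.6, 55.3]
eef_rot: [0.0, 0.68, 0.733, -0.0]
force: [0.3, -0.1, 0.4]
opening: 0.2
```

Call:
{"op": "arm_command", "data": {
  "steps": [
    [[0,0,20,0,0],[0,0,35,0,0],[0,0,35,0,0],[0,0,25,0,0],[0,0,0,0,0]]
  ]
}}

```text
t: 11.38
ee_pos: [688.6, 19.6, 179.1]
eef_rot: [0.005, 0.681, 0.733, 0.004]
force: [0.8, 0.6, 1.3]
opening: -0.4
```

Run:
```python
from h import *
s=bot.read_state();print(s['ee_pos'].round(1),tob(s['ee_pos']))
a=bot.grab_frame('wrist');cv2.imwrite('pics/w9.png',a)
```

```text
[688.6  19.6 179.1] [107.8  98.9]
```

View pics/w9.png

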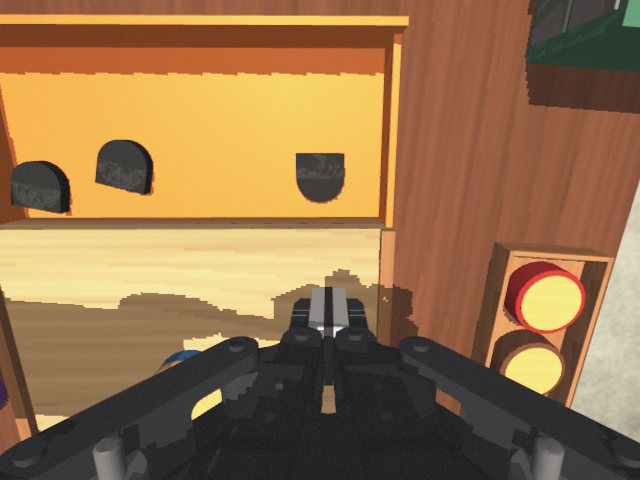

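All three tips lie in the tray, at (40,187), (125,166) and (320,177). I'll lift, move clear and check.

Call:
{"op": "arm_command", "data": {
  "steps": [
    [[0,0,30,0,0],[-10,-20,20,0,0],[-15,-30,0,0,0],[-15,-30,0,0,0],[-15,-30,0,0,0],[-15,-30,0,0,0],[-15,-30,0,0,0],[-15,-30,0,0,0]]
  ]
}}

```text
t: 12.1
ee_pos: [584.8, -181.2, 218.4]
eef_rot: [-0.001, 0.68, 0.733, -0.001]
force: [-0.5, -0.6, 0.1]
opening: -0.2
```

Call:
{"op": "arm_command", "data": {
  "steps": [
    [[-15,-30,0,0,0],[-15,-30,0,0,0],[-15,-30,0,0,0],[-15,-30,0,0,0],[-15,-30,0,0,0],[-15,-20,0,0,0],[0,0,0,0,0],[0,0,0,0,0]]
  ]
}}

```text
t: 12.77
ee_pos: [495.0, -350.9, 218.6]
eef_rot: [-0.001, 0.681, 0.732, -0.0]
force: [0.1, -0.3, -0.4]
opening: 0.1
```

Run:
```python
from h import *
s=bot.read_state();print(s['t'],s['ee_pos'].round(1),tob(s['ee_pos']),s['dq'].round(3))
a=bot.grab_frame('top');b=bot.grab_frame('side')
cv2.imwrite('pics/t9.png',a);cv2.imwrite('pics/s9.png',b)
o=cv2.imread('pics/top0.png')
x=np.hstack([cv2.resize(i[125:330,220:450],None,fx=1.7,fy=1.7) for i in (o,a)]);cv2.imwrite('pics/cmp.png',x);print(x.shape)
```

```text
12.7667 [ 495.  -350.9  218.6] [-114.3 -255.3] [ 0.042 -0.004 -0.005  0.013  0.001  0.008]
(348, 782, 3)
```

View pics/cmp.png

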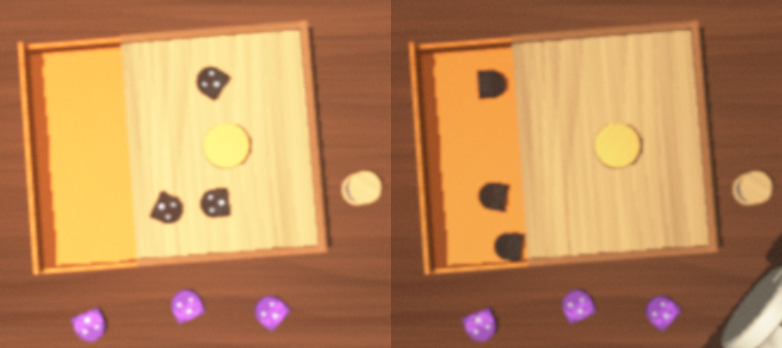

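View pics/s9.png

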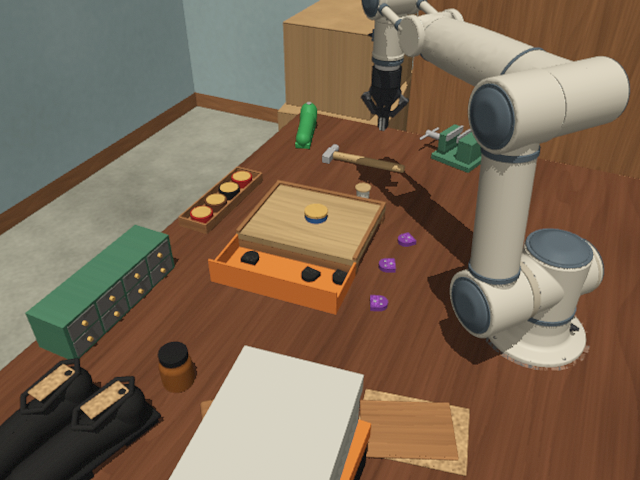

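The before/after views show all three tips in the tray, at right-half (490,84), (493,196) and (510,246). The tin, spool and purple pieces have not moved, and the arm is clear.

Run:
```python
from h import *
print(bot.sign_off())
```

```text
the job is handed in; nothing more can be done
None
```

All three black heel tips are in the orange scrap tray, and I handed the job in at about 13 s of the 64 s allowed. One straight sweep behind tip_a drove tip_a and tip_c over the open edge. Tip_b went in a second sweep, which curved at first because the tip lay askew. The fingers stayed closed throughout and no tip was picked up.

In the final top and side pictures the three tips lie on the tray floor. The tin, spool and purple look-alikes look unmoved in the top view. The jar and hammer look unmoved in the side view; I did not check the brush closely. The arm hangs clear beyond the back of the board at about 219 mm height. The tool force readings stayed below 3 N. None of the final checks failed or disagreed.

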